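# Sweep the offcuts off the sawing board into the scrap box

### The job

Sweep the three wood offcuts (red-brown, dark and pale blocks) along the raised sawing board with the fingers and over its end into the red scrap box, which is tucked under one end of the board. Push them along the board, do not pick any of them up. Leave the finished guitar bridge and the small square where they lie on the board, and disturb nothing else on the bench.

Things in the scene. Friction and masses are not known exactly. Their poses are not given: they have to be found in the camera images.
- board: Plywood sawing board on two runners, fixed on the bench: 270 mm (its x, away from the robot) by 400 mm (its y, from end to end), top face 60 mm above the bench; both ends and the near side are open and level. Origin on the bench under its middle. A wooden fence 22 mm thick stands 26 mm above the top along the far side; the fence's near face is at x = +113 mm of the board.
- board_top (a point): The middle of the board's top face (60 mm above the bench), axes as the board's: x towards the fence, y along the board from end to end, z up; the ends are at y = +200 and -200 mm.
- scrap_box_in (a point): Centre of the inside floor (3 mm above the bench) of the RED plastic scrap box, axes as the board's. The box is 240 (along the board's x) x 150 mm and 36 mm high, walls and floor 3 mm, open on top, standing on the bench with its inner 12 mm under one end of the board (left or right, it varies; the other box is at the other end). Its rim is 2 mm below the board's underside, so what passes over the board's end drops in. Fixed. A couple of flat slivers 2 mm thick lie in it.
- keep_box_in (a point): Centre of the inside floor of the pale WOODEN box for good parts (it holds white bone blanks and a dark bridge blank): 240 (along the board's x) x 150 mm and 36 mm high, walls and floor 3 mm, open on top, standing on the bench with its inner 12 mm under one end of the board (left or right, it varies; the other box is at the other end). Its rim is 2 mm below the board's underside, so what passes over the board's end drops in. Fixed. No offcut belongs in it.
- offcut_red_center (a point): Red-brown mahogany offcut, a stepped block 46 x 30 mm, 22 mm high, 12 mm at its low end (+x). This point is the block's middle, half its height above its underside; as laid down, its z is up and its x runs along the length. Light (10 to 25 g); slides freely, may turn when pushed off its middle.
- offcut_dark_center (a point): Dark rosewood offcut, a plain block 38 x 26 mm, 18 mm high. This point is the block's middle, half its height above its underside; as laid down, its z is up and its x runs along the length. Light (10 to 25 g); slides freely, may turn when pushed off its middle.
- offcut_pale_center (a point): Pale yellow maple offcut, a plain block 48 x 22 mm, 20 mm high. This point is the block's middle, half its height above its underside; as laid down, its z is up and its x runs along the length. Light (10 to 25 g); slides freely, may turn when pushed off its middle.
- bridge: Finished dark guitar bridge, 155 mm long (its y), 36 mm wide, 9 mm high with white pins standing to 12 mm, loose on the near part of the board. Stays. Origin at its underside's centre.
- square: Small try square, loose on the near part of the board: wooden stock 60 x 14 mm, 14 mm high, along its y at x = -20 mm; steel blade 20 mm wide that reaches to x = +52 mm at y = +20 mm. Stays. Origin at its underside.
- plane: Block plane, 150 x 48 mm, 60 mm high, loose on the bench. Stays. Origin at its underside's centre.
- glue: Cream glue bottle with orange cap, 50 mm across, 120 mm high. Stays. Origin at its underside's centre.
- cup: Clear plastic cup, 68 mm across the rim, 70 mm high. Stays. Origin at its underside's centre.
- screwdriver: Red-handled screwdriver lying along its x. Stays.
- sander: Cork sanding block 115 x 65 mm, 34 mm high. Stays. Origin at its underside's centre.
- clamp: Wooden cam clamp lying on its side, 160 x 130 mm, 26 mm high. Stays. Origin on its bar, at the underside.
There are look-alikes about, which are no part of the job. What is shaped like the part that bears offcut_pale_center but blue or green is not meant.

How it is judged:
By the outcome, as a careful person would: the job done as asked, in the order asked, and still so for the second after the job is handed in, with the robot touching nothing.
It also fails if it takes over 67 s, if anything falls off the work surface, if the arm or the gripper's body presses on something with over 40 N, if the wrist force passes 120 N, or if a joint passes its speed limit or range.

### The arm

A 6-joint arm with a two-finger parallel gripper is mounted at the origin on the work surface. World frame = base frame: x ahead of the robot, y to its left, z up, the work surface at z = 0. Lengths are in mm, angles in rad, forces in N, time in s.
With the tool pointing down it reaches from about 350 to 775 mm from the base axis. Payload 7.3 kg.
Tool frame: the origin (TCP) lies on the front face of the gripper's body, between the roots of the fingers; the fingertips stand 66 mm ahead of it and the grasp point (between the pads) lies 47 mm ahead of it (bot.tip_extent is the distance from the TCP to the fingertips, in mm); z points along the fingers, y is the line along which they close (so a half turn about z gives the same grasp; the last joint's range is limited). The gripper opens to 92 mm and grips with 3 to 60 N. Pads are 19 mm wide; open, the fingers measure 130 mm over their backs; the gripper's body (75 mm by 190 mm) begins 47 mm behind the grasp point.
Start: joints at [-1.294, 0.342, 1.524, -0, 1.275, -0.146], TCP at [215.438, -478.775, 292.241] pointing down, gripper open.
Joint ranges: [-2.53, 2.53], [-0.77, 2.02], [0.04, 2.7], [-1, 4.14], [0.28, 2.66], [-3.11, 3.11]. Speed limits (rad/s): [2.57, 2.57, 3.14, 3.14, 3.14, 3.14].

### API

Orientations are given as [roll, pitch, yaw] about the fixed x, y, z axes, in that order (R = Rz(yaw) Ry(pitch) Rx(roll)).
In Python, from plant import readout, viewer, order, bot gives the robot as it stands.
- The arm moves only by the shell command python3 -m creep 'ROWS'. ROWS is text: rows parted by semicolons, each of 7 numbers parted by spaces: the shift along the world's x, y, z in m, then the turn, a rotation vector about the world's x, y, z in rad, then the opening in per cent of the stroke, from 0 (shut) to 100 (fully open). A call has 1 to 8 rows; each row shifts and turns the commanded pose from where the row before left it; what a row does not reach is not made up. A row lasts 1/12 s, in which the tool goes at most 41.7 mm and 7.16 degrees, less where a joint would pass 70% of its speed; a pose out of reach is approached as far as the arm can. A call is refused whole if a number of a shift passes 0.0417 or a number of a turn 0.125, either way. A call with a gripper value outside its range is refused whole. The fingers move at their own pace and stop on an object; the grip force is fixed at half the most. Time passes only in rows, so rows that do not move let the fingers close. It gives the time, the measured TCP pose, the force, the opening and the grip force at its end, in the units of the state.
- readout.get_obs(): the state, without advancing time (a new reading comes with each control period).
- viewer.capture(name): name is "scene" or "top" or "wrist"; returns the picture (480x640x3 uint8, red, green, blue); there is no depth.
- viewer.camera_info(name): a dict with "fx", "fy", "cx", "cy" (pixels), "origin" and "rotation" of the camera in the world. Camera axes: x right, y up, looking along -z (the intrinsics and any distortion apply to the point x, -y, -z); pixel columns grow to the right and rows downward; lengths in mm; the calibration is good to about 2 mm. The wrist camera is an equidistant fisheye: a pixel r from the principal point sees the ray r / f radians off the axis. A picture is of the moment at which its call begins: read the wrist's pose just before it. camera_info takes no time and is no camera call; for the wrist camera it gives the pose at the moment of the call.
- order.close_job(): hands the job in; it is judged then, once.
The state is a dict: "time": time; "joint_positions": joint angles; "dq": joint speeds; "tau": joint torques, N m; "tool_pos": TCP position; "tcp_rot": TCP orientation; "contact_force": force on the tool from outside, world axes, zero at the start; "moment": the same for the moment, N m; "grip_width": finger opening in mm; "finger_force": force on a finger pad.
Only numpy, scipy, OpenCV 4.12 (cv2) and the standard library are available. Lean on these libraries where they do the work, as an engineer would, in place of code of your own. Each camera call takes 0.05 s, during which the arm holds its last target. There are 200 camera calls.

## Working session

There is one attempt and no reset: what is moved stays moved. The work goes in short steps, Python scripts to look and compute and a shell command to move; the robot and the scene stay as the last step left them, time stands still between calls to the robot, and variables do not carry over. Pictures are saved under pics/ and viewed, at most 10 in all, crops included, and the job is handed in when it is done.

```bash
mkdir -p pics; python3 - <<'E'
from plant import readout, viewer, order, bot
import cv2
o=readout.get_obs(); print(o)
for n in ("scene","top"):
    im=viewer.capture(n); cv2.imwrite(f"pics/{n}0.png",im[:,:,::-1]); print(n,viewer.camera_info(n))
E
```

```text
{'time': 0.0, 'joint_positions': array([-1.29403600e+00,  3.42761055e-01,  1.52503755e+00, -3.27165972e-06,
        1.27537598e+00, -1.45947101e-01]), 'dq': array([-0.00037954,  0.00010112, -0.00010667,  0.00161527,  0.00045517,
       -0.00022674]), 'tau': array([-1.46781302e-03, -4.31246245e+01, -2.44219333e+01,  7.17184972e-02,
        5.59122430e-02, -1.17765535e-04]), 'tool_pos': array([ 215.3312759 , -478.47113338,  291.51781284]), 'tcp_rot': array([-3.14002708e+00, -2.26964996e-04,  4.22708201e-01]), 'contact_force': array([-0.75999683, -0.27606945, -0.28757195]), 'moment': array([-0.02082479, -0.04195319, -0.0212655 ]), 'finger_force': 0.0, 'grip_width': 91.70876812037348}
scene {'fx': 573.3500920279188, 'fy': 573.3500920279188, 'cx': 316.6925602205513, 'cy': 232.30523720911768, 'origin': array([1414.35645115, -564.05613956, 1137.05765704]), 'rotation': array([ 0.77983141, -0.01012923,  1.03674384])}
top {'fx': 490.1911575779541, 'fy': 490.1911575779541, 'cx': 321.50668323377334, 'cy': 246.85175902185694, 'origin': array([ 328.17524452,   -9.92439104, 1243.22003841]), 'rotation': array([ 0.1701082 , -0.02661553, -1.55743424])}
```

View pics/top0.png

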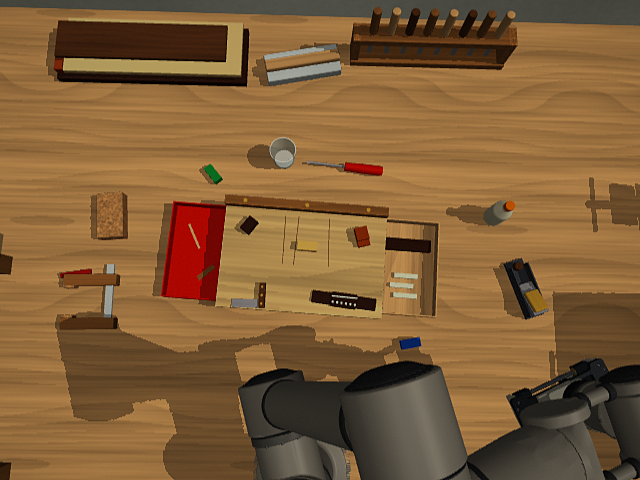

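View pics/scene0.png

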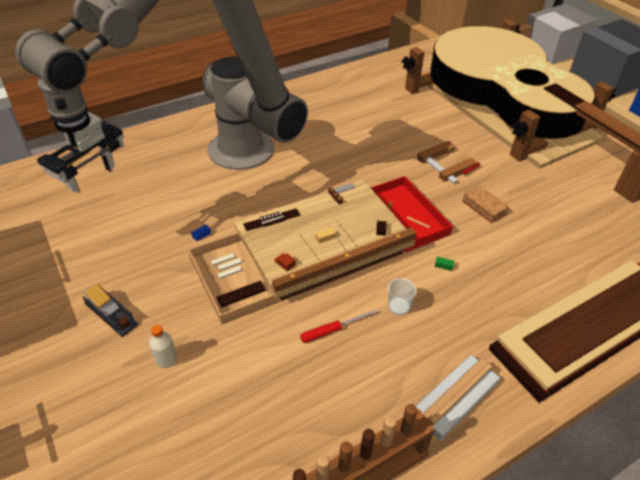

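Red box lies at +y (left in top view, ~(193,250)). Dark block is at top (249,225) / scene (381,228), pale at (306,246) / (327,235), and red at (362,237) / (286,261). The square is at (250,296) and the bridge at (343,299). Blue and green look-alikes lie off the board.

```bash
cat > h.py <<'E'
import numpy as np, cv2
from scipy.spatial.transform import Rotation as R
from plant import readout, viewer
def ray(n,px,ci=None):
    c=ci or viewer.camera_info(n)
    x=(px[0]-c['cx'])/c['fx']; y=(px[1]-c['cy'])/c['fy']
    if n=='wrist':
        r=np.hypot(x,y); s=np.sin(r)/r if r>1e-9 else 1; d=np.array([x*s,-y*s,-np.cos(r)])
    else: d=np.array([x,-y,-1.])
    return np.array(c['origin']),R.from_euler('xyz',c['rotation']).apply(d/np.linalg.norm(d))
def at(n,px,z,ci=None):
    o,d=ray(n,px,ci); return o+d*(z-o[2])/d[2]
def tri(a,b):
    (o1,d1),(o2,d2)=a,b
    A=np.stack([d1,-d2],1); t=np.linalg.lstsq(A,o2-o1,rcond=None)[0]
    p,q=o1+t[0]*d1,o2+t[1]*d2; return (p+q)/2,np.linalg.norm(p-q)
E
python3 - <<'E'
from h import *
np.set_printoptions(precision=1,suppress=True)
for n,a,b in [('dark',(249,225),(381,228)),('pale',(306,246),(327,235)),('red',(362,237),(286,261))]:
    print(n,*tri(ray('top',a),ray('scene',b)),'top@80',at('top',a,80))
for n,a,z in [('NL',(216,307),60),('NR',(381,318),60),('FL fence',(225,196),86),('FR fence',(388,208),86),('bridgeL',(311,296),69),('bridgeR',(376,304),69),('sq stock far',(263,283),74),('sq near',(261,307),74),('bladeend',(232,302),62)]:
    print(n,at('top',a,z))
im=cv2.imread('pics/top0.png')[185:330,150:450]
cv2.imwrite('pics/c1.png',cv2.resize(im,(800,387),interpolation=cv2.INTER_CUBIC))
E
```

```text
dark [581.3 139.1  68.1] 0.4616202405326699 top@80 [578.9 137.8  80. ]
pale [532.3   0.2  69.1] 2.1217051315864293 top@80 [529.9  -0.9  80. ]
red [ 557.5 -135.8   68.1] 3.415089079337796 top@80 [ 554.4 -136.    80. ]
NL [381.8 211.1  60. ]
NR [ 361.3 -183.7   60. ]
FL fence [648.4 197.8  86. ]
FR fence [ 626.4 -199.    86. ]
bridgeL [410.8 -15.   69. ]
bridgeR [ 394.1 -170.6   69. ]
sq stock far [439.6  99.9  74. ]
sq near [382.7 102.7  74. ]
bladeend [394.1 173.3  62. ]
```

View pics/c1.png

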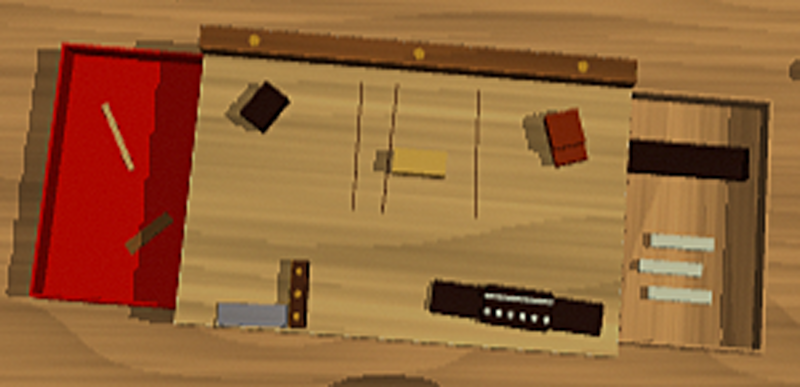

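Board is at about (504,6) with yaw −0.052, and its +y end drops into the red box. The block heights check out (tops at about 80). The plan is to nearly shut the fingers, with the closing line across the board, and sweep dark, then pale, then red.

```bash
python3 -m creep '0.022 0.034 0 0 0 0.0685 15;0.022 0.034 0 0 0 0.0685 15;0.022 0.034 0 0 0 0.0685 15;0.022 0.034 0 0 0 0.0685 15;0.022 0.034 0 0 0 0.0685 15;0.022 0.034 0 0 0 0.0685 15;0.022 0.034 0 0 0 0.0685 15;0.022 0.034 0 0 0 0.0685 15'; python3 -m creep '0.022 0.034 0 0 0 0.0685 15;0.022 0.034 0 0 0 0.0685 15;0.022 0.034 0 0 0 0.0685 15;0.022 0.034 0 0 0 0.0685 15;0.022 0.034 0 0 0 0.0685 15;0.022 0.034 0 0 0 0.0685 15;0.022 0.034 0 0 0 0.0685 15;0.022 0.034 0 0 0 0.0685 15'
python3 - <<'E'
from h import *
np.set_printoptions(precision=1,suppress=True)
o=readout.get_obs();print(o['time'],o['tool_pos'],o['tcp_rot'],o['grip_width'])
ci=viewer.camera_info('wrist');print(ci)
im=viewer.capture('wrist');cv2.imwrite('pics/w1.png',im[:,:,::-1])
E
```

```text
time: 0.77
tool_pos: [391.9, -204.9, 292.2]
tcp_rot: [-3.142, 0.0, 0.974]
contact_force: [0.2, -0.2, -0.1]
grip_width: 43.4
finger_force: 0.0
time: 1.43
tool_pos: [568.0, 67.3, 291.9]
tcp_rot: [-3.141, 0.0, 1.522]
contact_force: [1.0, -0.6, 0.6]
grip_width: 13.9
finger_force: 0.0
1.4333 [568.   67.3 291.9] [-3.1  0.   1.5] 13.876332149323485
{'fx': 371.64829954431775, 'fy': 371.64829954431775, 'cx': 323.2238987888685, 'cy': 246.53395214876616, 'origin': array([570.8, 131.8, 384.2]), 'rotation': array([-0.2,  0. , -0. ])}
```

View pics/w1.png

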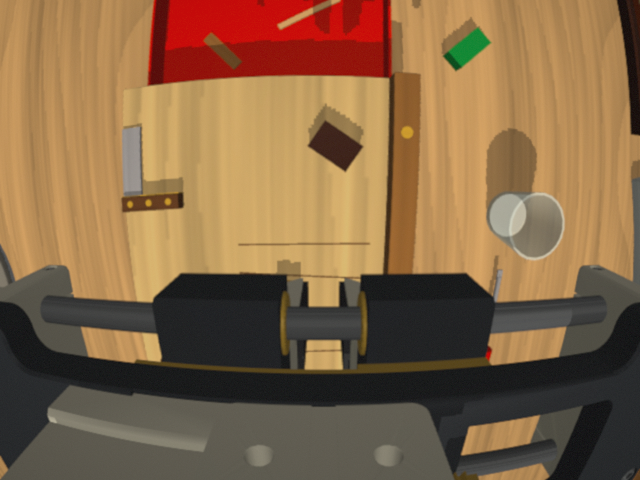

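Dark block's top is centred at (335,146), the board end edge runs along row ~78, and the fence is at column ~390. The fingers straddle column ~323.

```bash
python3 - <<'E'
from h import *
np.set_printoptions(precision=1,suppress=True)
w=(335,146)
print('dark',at('wrist',w,78),'tri',tri(ray('wrist',w),ray('scene',(381,228))),tri(ray('wrist',w),ray('top',(249,225))))
for n,p,z in [('near px corner',(346,171),78),('end',(250,77),60),('end2',(385,75),60),('fence bot',(388,200),60)]: print(n,at('wrist',p,z))
E
```

```text
dark [583.3 145.3  78. ] tri (array([581.7, 143. ,  66.1]), np.float64(6.746516128475699)) (array([585.6, 144.3,  44.2]), np.float64(4.405956466833997))
near px corner [591.6 124.4  78. ]
end [512.6 211.9  60. ]
end2 [630.2 208.4  60. ]
fence bot [629.1  97.   60. ]
```

```bash
python3 -m creep '0.011 0.013 -0.02 0 0 0 15;0 0 -0.035 0 0 0 15;0 0 -0.035 0 0 0 15;0 0 -0.035 0 0 0 15;0 0 -0.025 0 0 0 15;0 0 -0.01 0 0 0 15;0 0 0 0 0 0 15'; python3 -m creep '0.0005 0.01 0 0 0 0 15;0.0005 0.01 0 0 0 0 15;0.0005 0.01 0 0 0 0 15;0.0005 0.01 0 0 0 0 15;0.0005 0.01 0 0 0 0 15;0.0005 0.01 0 0 0 0 15;0.0005 0.01 0 0 0 0 15'
python3 - <<'E'
from h import *
im=viewer.capture('wrist');cv2.imwrite('pics/w2.png',im[:,:,::-1])
E
```

```text
time: 2.07
tool_pos: [577.0, 78.1, 129.5]
tcp_rot: [-3.136, 0.0, 1.519]
contact_force: [-0.6, 0.3, -0.3]
grip_width: 13.7
finger_force: 0.0
time: 2.65
tool_pos: [582.0, 149.6, 132.6]
tcp_rot: [3.141, -0.0, 1.519]
contact_force: [0.7, -0.5, 0.1]
grip_width: 13.5
finger_force: 0.1
```

View pics/w2.png

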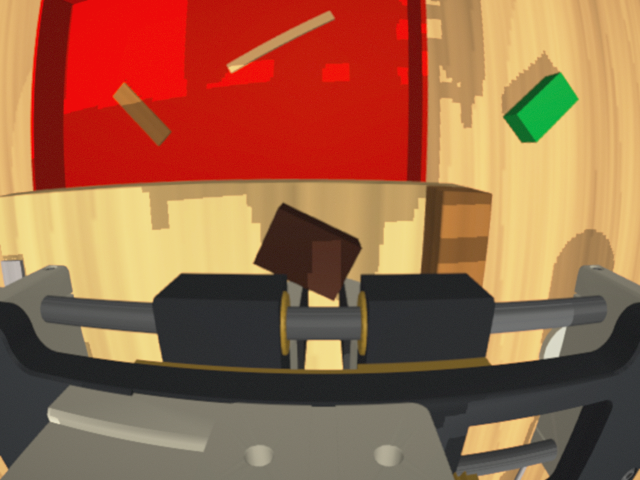

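The dark block (310,250) is riding against both fingers, and the board end is at row ~185. I'll carry on over the end.

```bash
python3 -m creep '0.0005 0.01 0 0 0 0 15;0.0005 0.01 0 0 0 0 15;0.0005 0.01 0 0 0 0 15;0.0005 0.01 0 0 0 0 15;0.0005 0.01 0 0 0 0 15;0.0005 0.01 0 0 0 0 15;0 0.008 0 0 0 0 15;0 0 0 0 0 0 15'
python3 - <<'E'
from h import *
im=viewer.capture('wrist');cv2.imwrite('pics/w3.png',im[:,:,::-1])
E
```

```text
time: 3.37
tool_pos: [584.8, 218.0, 132.1]
tcp_rot: [3.141, -0.0, 1.52]
contact_force: [0.3, 0.8, -0.5]
grip_width: 13.9
finger_force: 0.0
```

View pics/w3.png

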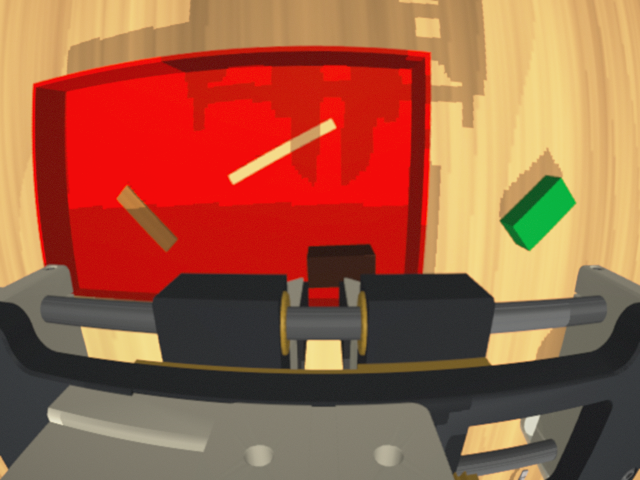

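Dark block has dropped into the red box at (340,265). Next, lift and go back behind the pale one.

```bash
python3 -m creep '0 0 0.035 0 0 0 15;-0.008 -0.035 0.02 0 0 0 15;-0.008 -0.039 0 0 0 0 15;-0.008 -0.039 0 0 0 0 15;-0.008 -0.039 0 0 0 0 15;-0.008 -0.039 0 0 0 0 15;-0.008 -0.039 0 0 0 0 15;-0.008 -0.039 0 0 0 0 15'
python3 - <<'E'
from h import *
np.set_printoptions(precision=1,suppress=True)
o=readout.get_obs();print(o['tool_pos'])
ci=viewer.camera_info('wrist');print(ci['origin'],ci['rotation'])
im=viewer.capture('wrist');cv2.imwrite('pics/w4.png',im[:,:,::-1])
h=cv2.cvtColor(im,cv2.COLOR_RGB2HSV)
E
```

```text
time: 4.08
tool_pos: [528.1, -54.9, 187.5]
tcp_rot: [3.141, 0.0, 1.519]
contact_force: [0.6, 0.5, 0.3]
grip_width: 14.0
finger_force: 0.0
[528.1 -54.9 187.5]
[531.    9.6 279.8] [-0.2 -0.  -0.1]
```

View pics/w4.png

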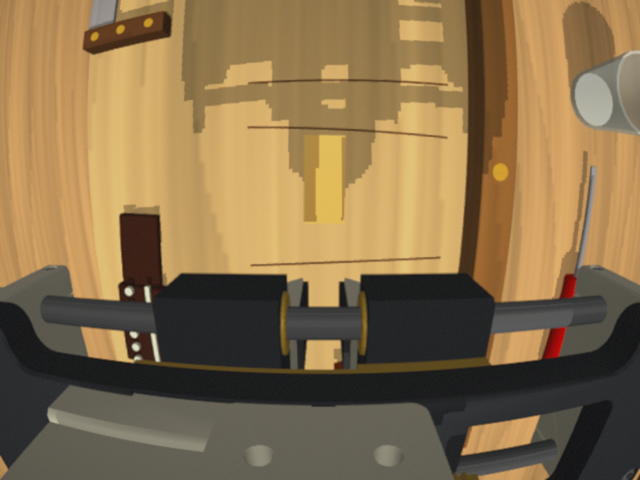

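Pale block (330,178) is straight ahead and about 3 mm right of the fingers' middle. I'll descend and sweep.

```bash
python3 -m creep '0.003 0 -0.03 0 0 0 15;0 0 -0.02 0 0 0 15;0 0 -0.006 0 0 0 15;0 0 0 0 0 0 15;0.0006 0.01 0 0 0 0 15;0.0006 0.01 0 0 0 0 15;0.0006 0.01 0 0 0 0 15;0.0006 0.01 0 0 0 0 15'; python3 -m creep '0.0006 0.012 0 0 0 0 15;0.0006 0.012 0 0 0 0 15;0.0006 0.012 0 0 0 0 15;0.0006 0.012 0 0 0 0 15;0.0006 0.012 0 0 0 0 15;0.0006 0.012 0 0 0 0 15;0.0006 0.012 0 0 0 0 15;0.0006 0.012 0 0 0 0 15'
python3 - <<'E'
from h import *
im=viewer.capture('wrist');cv2.imwrite('pics/w5.png',im[:,:,::-1])
E
```

```text
time: 4.8
tool_pos: [534.8, -11.2, 132.3]
tcp_rot: [3.14, 0.0, 1.52]
contact_force: [-0.3, -0.2, 0.0]
grip_width: 13.8
finger_force: 0.1
time: 5.47
tool_pos: [539.2, 84.5, 131.2]
tcp_rot: [-3.142, 0.0, 1.519]
contact_force: [-0.0, 0.2, -0.3]
grip_width: 13.8
finger_force: 0.0
```

View pics/w5.png

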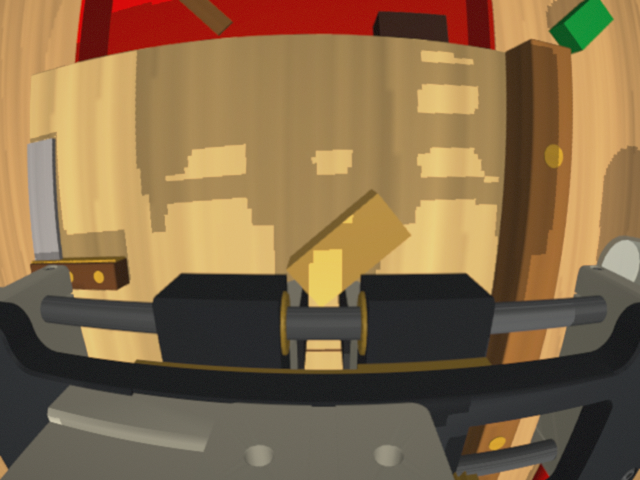

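Pale (350,240) has turned and leans right, with a corner in the finger gap. I'll drift right by about 8 mm while pushing on.

```bash
python3 -m creep '0.002 0.011 0 0 0 0 15;0.002 0.011 0 0 0 0 15;0.002 0.011 0 0 0 0 15;0.002 0.011 0 0 0 0 15;0.002 0.011 0 0 0 0 15;0.0006 0.011 0 0 0 0 15;0.0006 0.011 0 0 0 0 15;0.0006 0.011 0 0 0 0 15'; python3 -m creep '0.0006 0.011 0 0 0 0 15;0.0006 0.011 0 0 0 0 15;0.0006 0.011 0 0 0 0 15;0.0006 0.011 0 0 0 0 15;0 0.005 0 0 0 0 15;0 0 0 0 0 0 15'
python3 - <<'E'
from h import *
im=viewer.capture('wrist');cv2.imwrite('pics/w6.png',im[:,:,::-1])
E
```

```text
time: 6.18
tool_pos: [550.9, 172.4, 131.2]
tcp_rot: [-3.142, 0.0, 1.519]
contact_force: [0.3, -0.5, 0.5]
grip_width: 13.6
finger_force: 0.0
time: 6.68
tool_pos: [553.2, 221.5, 131.2]
tcp_rot: [3.141, -0.0, 1.52]
contact_force: [-0.4, 0.5, -0.6]
grip_width: 13.6
finger_force: 0.0
```

View pics/w6.png

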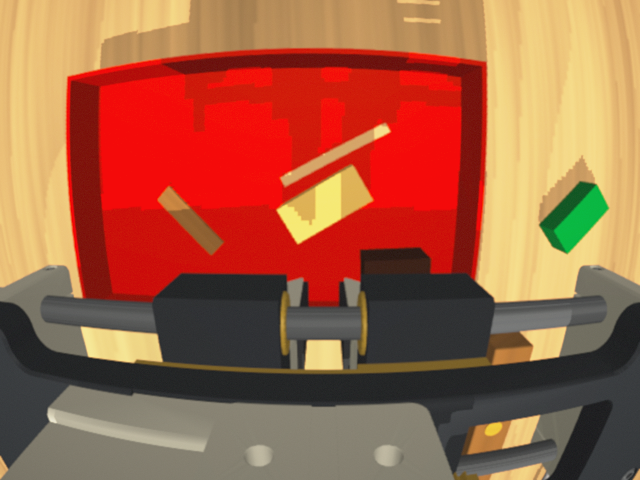

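Pale is in the box at (325,205), and dark is behind it at (395,262). Now for the red one.

```bash
python3 -m creep '0 0 0.035 0 0 0 15;0 -0.036 0.02 0 0 0 15;0 -0.041 0 0 0 0 15;0 -0.041 0 0 0 0 15;0 -0.041 0 0 0 0 15;0 -0.041 0 0 0 0 15;0 -0.041 0 0 0 0 15;0 -0.041 0 0 0 0 15'; python3 -m creep '0 -0.041 0 0 0 0 15;0 -0.041 0 0 0 0 15;0 -0.041 0 0 0 0 15;0 -0.006 0.02 0 0 0 15;0 0 0.02 0 0 0 15;0 0 0 0 0 0 15'
python3 - <<'E'
from h import *
np.set_printoptions(precision=1,suppress=True)
ci=viewer.camera_info('wrist')
im=viewer.capture('wrist');cv2.imwrite('pics/w7.png',im[:,:,::-1])
h=cv2.cvtColor(im,cv2.COLOR_RGB2HSV)
m=(((h[...,0]<9)|(h[...,0]>174))&(h[...,1]>150)&(h[...,2]>60)).astype(np.uint8)
n,l,s,c=cv2.connectedComponentsWithStats(m)
for i in range(1,n):
    if s[i,4]>150:
        box=cv2.boxPoints(cv2.minAreaRect(np.argwhere(l==i)[:,::-1].astype(np.float32)))
        print(s[i],c[i],at('wrist',c[i],78,ci),[at('wrist',p,78,ci)[:2] for p in box])
E
```

```text
time: 7.4
tool_pos: [552.7, -64.3, 186.4]
tcp_rot: [3.141, 0.0, 1.518]
contact_force: [0.5, 0.2, 0.2]
grip_width: 13.4
finger_force: 0.0
time: 7.9
tool_pos: [554.1, -193.3, 229.8]
tcp_rot: [3.136, 0.003, 1.516]
contact_force: [1.3, -0.3, 0.3]
grip_width: 14.1
finger_force: 0.0
[ 514  118   32  109 2620] [530.1 172.4] [ 708.7 -143.3   78. ] [array([ 694.1, -181.7]), array([ 703.4, -102.8]), array([ 726.7, -103.1]), array([ 717.6, -184.6])]
```

View pics/w7.png

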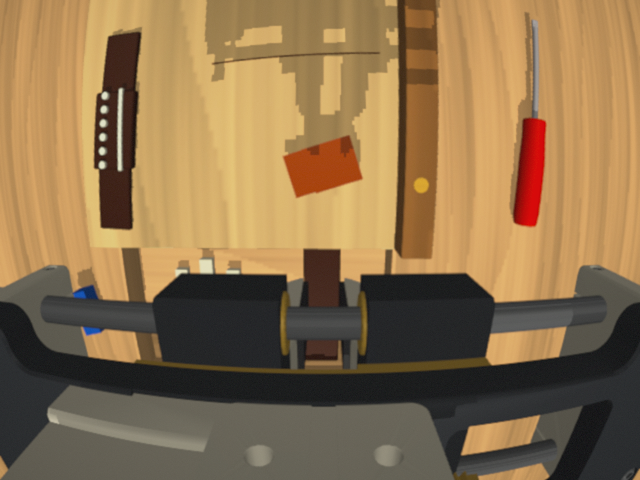

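Red (323,166) is straight ahead of the fingers. Descend and sweep, checking halfway by its colour.

```bash
cat > red.py <<'E'
from h import *
np.set_printoptions(precision=1,suppress=True)
ci=viewer.camera_info('wrist'); im=viewer.capture('wrist');h=cv2.cvtColor(im,cv2.COLOR_RGB2HSV)
print(readout.get_obs()['tool_pos'])
m=((h[...,0]>3)&(h[...,0]<13)&(h[...,1]>185)&(h[...,2]>60)).astype(np.uint8); m[300:]=0
n,l,s,c=cv2.connectedComponentsWithStats(m)
for i in range(1,n):
    if s[i,4]>200: print(s[i],c[i],at('wrist',c[i],80,ci))
E
python3 -m creep '0 0 -0.035 0 0 0 15;0 0 -0.035 0 0 0 15;0 0 -0.02 0 0 0 15;0 0 -0.008 0 0 0 15;0 0 0 0 0 0 15'; python3 red.py
python3 -m creep '0.0006 0.01 0 0 0 0 15;0.0006 0.01 0 0 0 0 15;0.0006 0.01 0 0 0 0 15;0.0006 0.01 0 0 0 0 15;0.0006 0.01 0 0 0 0 15;0.0006 0.01 0 0 0 0 15;0.0006 0.01 0 0 0 0 15;0.0006 0.01 0 0 0 0 15'; python3 red.py
```

```text
time: 8.37
tool_pos: [552.0, -189.9, 127.0]
tcp_rot: [-3.138, -0.002, 1.519]
contact_force: [-0.1, 0.0, 0.1]
grip_width: 13.9
finger_force: 0.0
[ 552.7 -190.3  127.6]
[ 265  132  134  103 8955] [332.7 184.2] [ 557.7 -136.4   80. ]
time: 9.08
tool_pos: [558.2, -109.6, 128.3]
tcp_rot: [3.141, 0.0, 1.519]
contact_force: [0.2, 0.3, 0.2]
grip_width: 13.7
finger_force: 0.1
[ 558.1 -108.   128.2]
[ 282  212  115   82 8132] [336.9 248. ] [564.7 -81.2  80. ]
```

```bash
python3 -m creep '0.0012 0.012 0.002 0 0 0 15;0.0012 0.012 0 0 0 0 15;0.0012 0.012 0 0 0 0 15;0.0012 0.012 0 0 0 0 15;0.0012 0.012 0 0 0 0 15;0.0012 0.012 0 0 0 0 15;0.0006 0.012 0 0 0 0 15;0.0006 0.012 0 0 0 0 15'; python3 red.py
```

```text
time: 9.8
tool_pos: [566.5, -13.5, 130.2]
tcp_rot: [-3.142, -0.0, 1.519]
contact_force: [-0.7, -0.8, -0.5]
grip_width: 13.9
finger_force: 0.0
[566.5 -11.6 130.2]
[ 282  211  115   81 7919] [337.3 247.3] [573.3  14.7  80. ]
```

```bash
python3 -m creep '0.0008 0.012 0 0 0 0 15;0.0008 0.012 0 0 0 0 15;0.0008 0.012 0 0 0 0 15;0.0008 0.012 0 0 0 0 15;0.0008 0.012 0 0 0 0 15;0.0008 0.012 0 0 0 0 15;0.0006 0.012 0 0 0 0 15;0.0006 0.012 0 0 0 0 15'; python3 red.py; python3 -m creep '0.0006 0.012 0 0 0 0 15;0.0006 0.012 0 0 0 0 15;0.0006 0.012 0 0 0 0 15;0.0006 0.012 0 0 0 0 15;0.0006 0.012 0 0 0 0 15;0.0006 0.012 0 0 0 0 15;0.0006 0.012 0 0 0 0 15;0.0006 0.012 0 0 0 0 15';  python3 -m creep '0 0.012 0 0 0 0 15;0 0.012 0 0 0 0 15;0 0.012 0 0 0 0 15;0 0.002 0 0 0 0 15;0 0 0 0 0 0 15;0 0 0 0 0 0 15'; python3 red.py
```

```text
time: 10.52
tool_pos: [572.6, 82.5, 130.2]
tcp_rot: [3.141, -0.0, 1.519]
contact_force: [0.8, 0.3, -0.5]
grip_width: 13.8
finger_force: 0.0
[572.5  84.4 130.3]
[ 282  211  115   81 7912] [337.3 247.3] [579.3 110.7  80. ]
time: 11.23
tool_pos: [577.4, 178.5, 130.2]
tcp_rot: [3.141, 0.0, 1.519]
contact_force: [0.5, -0.2, 0.1]
grip_width: 13.8
finger_force: 0.1
time: 11.73
tool_pos: [577.3, 215.1, 130.1]
tcp_rot: [-3.142, 0.0, 1.519]
contact_force: [-0.0, -0.3, 0.7]
grip_width: 14.0
finger_force: 0.0
[577.3 214.8 130.2]
[ 37  48 140 185 349] [ 73.6 106. ] [470.9 314.1  80. ]
[ 231  152  155   94 5293] [337.4 215.3] [584.5 256.2  80. ]
[123 180  65  69 310] [154.1 213.7] [508.8 261.7  80. ]
```

Red has gone over the end. I'll lift and triangulate it to check it isn't perched on anything.

```bash
cat > chk.py <<'E'
import pickle,os
from red import *
# full blobs merged in box area
mm=cv2.morphologyEx(m,cv2.MORPH_OPEN,np.ones((5,5)))
n,l,s,c=cv2.connectedComponentsWithStats(mm); i=1+np.argmax(s[1:,4])
r=ray('wrist',c[i],ci)
print('best',s[i],c[i])
if os.path.exists('r.pkl'): print('tri',tri(pickle.load(open('r.pkl','rb')),r))
pickle.dump(r,open('r.pkl','wb'))
E
python3 -m creep '0 0 0.03 0 0 0 15;0 0 0.03 0 0 0 15;0 0 0.03 0 0 0 15;0 0 0 0 0 0 15;0 0 0 0 0 0 15'|head -2; python3 chk.py; python3 -m creep '-0.02 -0.035 0 0 0 0 15;-0.02 -0.035 0 0 0 0 15;-0.02 -0.03 0 0 0 0 15;0 0 0 0 0 0 15;0 0 0 0 0 0 15'|head -2; python3 chk.py
```

```text
time: 12.2
tool_pos: [578.2, 214.7, 222.3]
[577.4 214.6 220.5]
[108  75 195 179 460] [162.8 128.8] [477.1 306.5  80. ]
[362  77  42 180 265] [398.  153.4] [629.3 278.7  80. ]
[ 257  152  107   69 2376] [328.4 198.5] [583.7 251.7  80. ]
[173 172  49  51 235] [196.7 197.4] [497.5 258.3  80. ]
best [ 300  180   63   40 2077] [333.3 200.6]
time: 12.67
tool_pos: [516.0, 113.6, 219.1]
[517.  114.6 219.4]
[ 330   24  111   70 2541] [402.9  69.3] [571.6 231.3  80. ]
[235  48  52  50 239] [259.8  71.3] [482.5 234.4  80. ]
best [ 375   49   65   44 2143] [408.   69.6]
tri (array([588. , 243.6,  25.9]), np.float64(0.22270818762269595))
```

Red's top is at z≈26, which matches a 22 mm block flat on the floor of the box. I'll retreat and check everything else by differencing the top image.

```bash
python3 -m creep '0 0 0.03 0 0 0 15;-0.017 -0.037 0.02 0 0 0 15;-0.017 -0.037 0.02 0 0 0 15;-0.017 -0.037 0 0 0 0 15;-0.017 -0.037 0 0 0 0 15;-0.017 -0.037 0 0 0 0 15;-0.017 -0.037 0 0 0 0 15;-0.017 -0.037 0 0 0 0 15'|head -2;python3 -m creep '-0.017 -0.037 0 0 0 0 15;-0.017 -0.037 0 0 0 0 15;-0.017 -0.037 0 0 0 0 15;-0.017 -0.037 0 0 0 0 15;-0.017 -0.037 0 0 0 0 15;-0.017 -0.037 0 0 0 0 15;0 0 0 0 0 0 15;0 0 0 0 0 0 15'|head -2
python3 - <<'E'
from h import *
im=viewer.capture('top')[:,:,::-1]; a=cv2.imread('pics/top0.png')
d=(cv2.absdiff(im,a).max(2)>45).astype(np.uint8)
n,l,s,c=cv2.connectedComponentsWithStats(cv2.dilate(d,np.ones((3,3))))
for i in range(1,n):
    if s[i,4]>25 and s[i,1]<340: print(s[i],im[l==i].mean(0).round(),a[l==i].mean(0).round())
E
```

```text
time: 13.38
tool_pos: [400.9, -138.8, 286.7]
time: 14.05
tool_pos: [299.0, -361.3, 286.1]
[189 214  37  36 795] [ 21.  50. 111.] [  8.  17. 147.]
[234 214  26  22 375] [ 78. 138. 174.] [33. 58. 82.]
[345 225  27  24 500] [ 80. 140. 177.] [ 32.  67. 122.]
[289 241  29  12 155] [ 77. 136. 172.] [ 52. 102. 132.]
[  140   291   500   189 49466] [ 58.  82. 102.] [52. 77. 98.]
[246 293  12   9  66] [ 68.  97. 116.] [ 92. 128. 151.]
[344 293  40  27 261] [ 51.  86. 108.] [ 70. 116. 143.]
[361 309  10  10  89] [ 56.  99. 127.] [ 76. 133. 164.]
[   4  310  174  130 8009] [ 49.  87. 122.] [ 55.  98. 136.]
```

The three spots on the board are now bare, and the changes in the red box are the blocks. Near the bridge and square there is only uniform dimming of about 0.75 from the arm's shadow. Handing in.

```bash
python3 -c "
from plant import order; print(order.close_job())"
```

```text
the job is handed in; nothing more can be done
None
```

I swept all three offcuts over the board's end into the red scrap box in about 14 s and handed the job in; the before/after top view showed no sign that the bridge, the square or anything else it could see had moved.

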